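# Push a pie out of its loose-bottomed tin over a small can

### The job

Take the small pie out of its loose-bottomed tin the usual way: stand the tin on the small red can, feel that the can has gone up inside the lip of the ring (never force the lip down on the can), and press the ring down, so that the can pushes the sticking base up out of the ring and the ring ends up lying flat on the counter around the standing can. Then take hold of the loose base by its edge, without squeezing the pie, and carry it level to the enamel tray, where you set it down gently, the pie still on it, in the free space beside the other two pies. Leave everything else where it is.

Things in the scene. Friction and masses are not known exactly. Their poses are not given: they have to be found in the camera images.
- tin: tin ring: steel, outside diameter 69 mm, inside 65, 25 high, 70 g. At its foot a lip 3 mm thick runs inwards round a hole 56 mm across; the loose base lies on the lip. Specks of brown crust on the inner wall, 3 to 11 mm above the underside, grip the base: it takes 8 to 18 N from below to push it up 8 mm, then it is free; a loosely held ring slips in the fingers. Origin: centre of the underside, z up its axis. Stands on the counter.
- base: the loose base of the tin: a round aluminium plate, diameter 62 mm, 6 mm thick at its edge, 50 g; the pie sits on it. Origin: centre of its underside, z up. At the start it lies in the tin, its underside 3 mm above the tin's underside. To be gripped by its edge, across the 62 mm, once it stands clear of the ring on the can.
- pie: a small round golden-brown pie, diameter 57 mm, 20 mm high, about 90 g, lying loose on the base (its side stands 2.5 mm inside the edge of the base). Origin: centre of its underside, z up. It tops the ring of the tin by 4 mm at the start. Do not squeeze it.
- can: the small red food can, diameter 53 mm, 60 mm high, flat on top, 160 g, standing loose on the counter: it passes through the 56 mm hole of the tin with 1.5 mm to spare all round. Origin: centre of its underside, z up.
- tray: white enamel tray with a blue rim, 300 mm (its x) by 200 mm (its y), fixed on the counter. Flat floor 3 mm thick; upright rim 4 mm thick, 19 mm high. Two finished pies on their bases (62 mm across, 26 mm high) stand on it near x = +85 mm, y = +45 and -45 mm. Origin: centre of the tray's underside, z up.
- tray_free (a point): the middle of the free part of the tray, on its floor, 70 mm from the tray's centre on the side away from the two finished pies
- pie_b: one of the two finished pies on the tray, stuck to its base, 62 mm across, 26 mm high; leave it alone. Origin: centre of its underside.
- pie_c: the other finished pie on the tray, the same; leave it alone.
- tub: a yellow tub with a green lid, 100 mm across, 62 mm high; leave it alone. Origin: centre of its underside.
- milk: a big blue food can, 74 mm across, 80 mm high; leave it alone. Origin: centre of its underside.
- sardines: two flat tins stacked, 60 by 104 mm (its x, y), 45 mm high; leave them alone. Origin: centre of the underside.
- cubes: a yellow box with a red band, 75 by 110 mm (its x, y), 45 mm high; leave it alone. Origin: centre of its underside.
- spare_tins: two empty steel tin rings stacked, 69 mm across, 50 mm high together; leave them alone. Origin: centre of the underside.

How it is judged:
By the outcome, as a careful person would: the job done as asked, in the order asked, and still so for the second after the job is handed in, with the robot touching nothing.
It also fails if it takes over 67 s, if anything falls off the work surface, if the arm or the gripper's body presses on something with over 40 N, if the wrist force passes 120 N, or if a joint passes its speed limit or range.

### The arm

A 6-joint arm with a two-finger parallel gripper is mounted at the origin on the work surface. World frame = base frame: x ahead of the robot, y to its left, z up, the work surface at z = 0. Lengths are in m, angles in rad, forces in N, time in s.
With the tool pointing down it reaches from about 0.425 to 0.95 m from the base axis. Payload 3.5 kg.
Tool frame: the origin (TCP) lies midway between the tips of the shut fingers; the grasp point (between the pads) lies ctrl.grasp_offset behind it (ctrl.grasp_offset is the distance from the TCP to the grasp point, in m); x points along the fingers, y is the direction in which the jaws open and shut, and the axes are right-handed (so a half turn about x gives the same grasp; the last joint's range is limited). The gripper opens to 85 mm and grips with 20 to 120 N. Pads are 22 mm wide; open, the fingers measure 114 mm over their backs; the gripper's body (76 mm by 85 mm) begins 54 mm behind the grasp point. The pads swing forward as they close: fully open they stand 13 mm farther back than shut.
Start: joints at [-1.388, 0.286, 1.577, -0, 1.279, -0.15], TCP at [0.221, -0.638, 0.231] pointing down, gripper open.
Joint ranges: [-2.77, 2.77], [-0.9, 2.22], [0.21, 2.48], [-1.53, 4.67], [0.24, 2.81], [-2.84, 2.84]. Speed limits (rad/s): [2.79, 2.79, 3.14, 3.14, 3.14, 3.14].

### API

Orientations are given as a unit quaternion [x, y, z, w].
In Python, from plant import readout, read_camera, sign_off, ctrl gives the robot as it stands.
- The arm moves only by the tool drive_tool, never from a script. Its argument "steps" is a list of rows, each a list of 5 numbers: the shift along the tool's x, y, z in cm, then the turn about the tool's x in degrees, then the opening, from 0 (shut) to 1 (fully open). A call has 1 to 10 rows; each row shifts and turns the commanded pose from where the row before left it, along the tool's axes as they then stand; what a row does not reach is not made up. A row lasts 1/10 s, in which the tool goes at most 50 mm and 8.59 degrees, less where a joint would pass 70% of its speed; a pose out of reach is approached as far as the arm can. A call is refused whole if a number of a shift passes 5 or a number of a turn 8.59, either way. A call with a gripper value outside its range is refused whole. The fingers move at their own pace and stop on an object; "force" is the grip in N (left out, the last holds). Time passes only in rows, so rows that do not move let the fingers close. It gives the time, the measured TCP pose, the force and the opening at its end, in the units of the state.
- readout.get_state(): the state, without advancing time (a new reading comes with each control period).
- read_camera(name): name is "scene" or "top" or "wrist"; returns a dict with "frame" (420x560x3 uint8, red, green, blue), "vertical_fov" (degrees; the focal length in pixels is half the picture's height over the tangent of half this angle, whatever the lens; pixels are square), "cx", "cy" (the principal point, pixels), "eye" and "orientation" of the camera in the world. Camera axes: x right, y up, looking along -z (the intrinsics and any distortion apply to the point x, -y, -z); pixel columns grow to the right and rows downward; lengths in m; the calibration is good to about 2 mm. A picture is of the moment at which its call begins. There is no depth.
- sign_off(): hands the job in, once; it reports no verdict.
The state is a dict: "time": time; "qpos": joint angles; "dq": joint speeds; "joint_efforts": joint torques, N m; "eef_pos": TCP position; "tcp_rot": TCP orientation; "contact_force": force on the tool from outside, world axes, zero at the start; "wrist_torque": the same for the moment, N m; "opening": opening from 0.0 (shut) to 1.0 (fully open).
Only numpy, scipy, OpenCV 4.12 (cv2) and the standard library are available. Lean on these libraries where they do the work, as an engineer would, in place of code of your own. Each camera call takes 0.05 s, during which the arm holds its last target. There are 200 camera calls.

## Working session

There is one attempt and no reset: what is moved stays moved. The work goes in short steps, Python scripts to look and compute and a tool call to move; the robot and the scene stay as the last step left them, time stands still between calls to the robot, and variables do not carry over. Pictures are saved under pics/ and viewed, about 8 in all and at most 12, crops included, and the job is handed in when it is done.

Besides the shell and the picture viewer there is one more tool, called after "Request:" as a command line: name --pt "numbers of a row" for each row, then --argument value for the rest. drive_tool: Moves the arm, as the interface text tells. Its arguments: {"type":"object","properties":{"steps":{"type":"array","items":{"type":"array","items":{"type":"number"}}},"force":{"type":"number"}},"required":["steps"]}

```bash
mkdir -p pics; ls; cat > h.py <<'E'
import numpy as np, cv2
from scipy.spatial.transform import Rotation as R
from plant import readout, read_camera, sign_off, ctrl
def K(c):
    f=c["frame"].shape[0]/2/np.tan(np.radians(c["vertical_fov"])/2); return f,c["cx"],c["cy"]
def ray(c,uv):
    f,cx,cy=K(c); d=np.array([(uv[0]-cx)/f,-(uv[1]-cy)/f,-1.]); return np.array(c["eye"]),R.from_quat(c["orientation"]).apply(d)
def onz(c,uv,z):
    e,d=ray(c,uv); return e+d*(z-e[2])/d[2]
def proj(c,p):
    f,cx,cy=K(c); q=R.from_quat(c["orientation"]).inv().apply(np.array(p)-np.array(c["eye"])); return np.array([cx-f*q[0]/q[2],cy+f*q[1]/q[2]])
def snap(n,f=None):
    c=read_camera(n)
    if f: cv2.imwrite("pics/"+f,c["frame"][:,:,::-1])
    return c
E
python3 - <<'E'
from h import *
import pickle
for n in ("scene","top"):
    c=snap(n,n+"0.png"); pickle.dump(c,open(n+"0.pkl","wb"))
    print(n,{k:v for k,v in c.items() if k!="frame"})
print(readout.get_state()); print(ctrl.grasp_offset,[a for a in dir(ctrl) if a[0]!='_'])
E
```

```text
pics
scene {'vertical_fov': 49.05603808918323, 'cx': 279.0651143154523, 'cy': 217.03919753081735, 'eye': array([ 1.10987299, -0.62412922,  1.09024026]), 'orientation': array([0.30094718, 0.13500686, 0.37509331, 0.8663192 ])}
top {'vertical_fov': 49.65873723507897, 'cx': 274.6072307119767, 'cy': 209.1235562602865, 'eye': array([ 0.277261  , -0.08049588,  1.38850686]), 'orientation': array([ 0.05972343, -0.07034016, -0.69611796,  0.71197273])}
{'time': 0.1, 'qpos': array([-1.38798189e+00,  2.87111658e-01,  1.57806905e+00, -9.51208437e-08,
        1.27861070e+00, -1.49986120e-01]), 'dq': array([ 0.00100564, -0.00366454, -0.00313717,  0.00198458, -0.00199931,
       -0.00110948]), 'joint_efforts': array([ 3.04986188e-04, -4.07298911e+01, -2.93698257e+01, -1.55213052e-04,
        3.44088563e-03, -5.49170949e-07]), 'eef_pos': array([ 0.22044073, -0.6373416 ,  0.23004163]), 'tcp_rot': array([-0.69732658, -0.11789773,  0.69735216, -0.11634319]), 'contact_force': array([ 0.11887728, -0.15619331, -0.02650052]), 'wrist_torque': array([0.0049035 , 0.07899992, 0.00136146]), 'opening': 0.9997745565841526}
0.0187 ['Unreachable', 'grasp_offset']
```

View pics/top0.png

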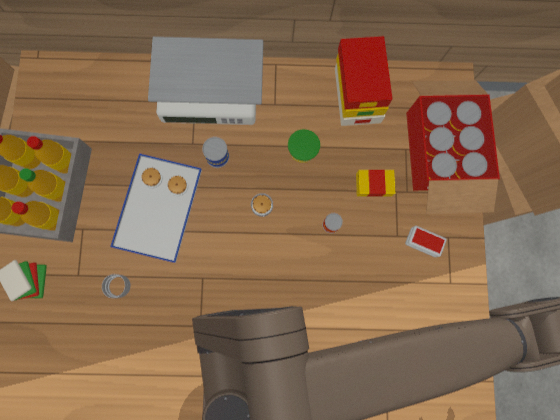

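View pics/scene0.png

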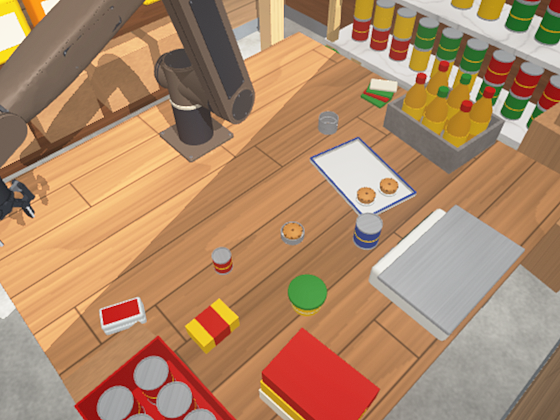

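The top view shows the tin with the pie at about (262,204), the red can at (333,222) and the tray around (157,208). The scene view shows the tin at (292,232) and the can at (222,257). Next I'll measure them.

```bash
cat > m.py <<'E'
from h import *
import pickle
C={n:pickle.load(open(n+"0.pkl","rb")) for n in ("scene","top")}
def blobs(c,box,fn):
    u0,v0,u1,v1=box; hsv=cv2.cvtColor(c["frame"],cv2.COLOR_RGB2HSV)[v0:v1,u0:u1].astype(int)
    m=fn(hsv[...,0],hsv[...,1],hsv[...,2]).astype(np.uint8)
    n,l,s,ce=cv2.connectedComponentsWithStats(m)
    i=1+np.argmax(s[1:,4]); pts=np.argwhere(l==i)[:,::-1]
    hull=cv2.convexHull(pts.astype(np.float32))
    el=cv2.fitEllipse(hull) if len(hull)>5 else None
    return s[i,4],ce[i]+[u0,v0],(np.array(el[0])+[u0,v0],el[1]) if el else None
grey=lambda h,s,v:(s<60)&(v>90)
for nm,z,box in [("can",.06,{"top":(318,208,350,238),"scene":(205,242,240,280)}),("tinring",.025,{"top":(245,190,280,220),"scene":(275,216,312,250)}),("tray",.015,{"top":(100,145,210,270),"scene":(300,130,420,220)}),("spare",.05,{"top":(98,268,136,304),"scene":(312,105,345,140)})]:
    for n in C:
        f=grey
        if nm=="tray": f=lambda h,s,v:(s<130)&((s<50)&(v>130)|((h>100)&(h<130)&(s>90)))
        try:
            a,ce,el=blobs(C[n],box[n],f); print(nm,n,a,ce.round(1),el and (el[0].round(1),np.round(el[1],1)),onz(C[n],el[0],z).round(4))
        except Exception as e: print(nm,n,e)
T=[]
for n,box in (("top",(245,190,280,220)),("scene",(275,216,312,250))):
    a,ce,el=blobs(C[n],box,lambda h,s,v:(h>8)&(h<20)&(s>140)&(v>150)); print("pie",n,a,ce,el[1],onz(C[n],ce,.029).round(4))
im=[]
for n,(u,v) in (("top",(262,205)),("top",(333,222)),("scene",(292,232)),("scene",(222,259))):
    im.append(cv2.resize(C[n]["frame"][v-22:v+22,u-22:u+22,::-1],(264,264),interpolation=cv2.INTER_NEAREST))
t=cv2.resize(C["top"]["frame"][145:270,100:212,::-1],(264,264))
cv2.imwrite("pics/c0.png",np.vstack([np.hstack(im[:2]+[t]),np.hstack(im[2:]+[t*0])]))
E
python3 m.py
```

```text
can scene 257 [221. 255.] (array([220.9, 255.1]), array([16.6, 19. ])) [ 0.4928 -0.2735  0.06  ]
can top 244 [333.3 221.4] (array([333.3, 221.4]), array([17.2, 17.3])) [ 0.492  -0.2731  0.06  ]
tinring scene 174 [291.9 235.5] (array([292.1, 232.7]), array([23.6, 24.2])) [ 0.552  -0.0641  0.025 ]
tinring top 133 [261.5 205.7] (array([261.5, 204.4]), array([22., 23.])) [ 0.5453 -0.0578  0.025 ]
tray scene 3809 [360.2 177.1] (array([361.3, 180.7]), array([ 67.2, 115.2])) [0.5498 0.2439 0.015 ]
tray top 5342 [155.9 211. ] (array([156.1, 211. ]), array([ 75.7, 132.5])) [0.5189 0.2642 0.015 ]
spare scene 396 [327.8 122.5] (array([327.8, 122.4]), array([21.4, 24. ])) [0.3091 0.3414 0.05  ]
spare top 333 [114.5 285.7] (array([115.3, 285.8]), array([24.4, 28.9])) [0.2903 0.3577 0.05  ]
pie top 207 [261.66666667 203.43478261] (16.57135009765625, 17.476728439331055) [ 0.5475 -0.0584  0.029 ]
pie scene 236 [292.11016949 230.50423729] (15.941364288330078, 18.81935691833496) [ 0.5484 -0.0607  0.029 ]
```

View pics/c0.png

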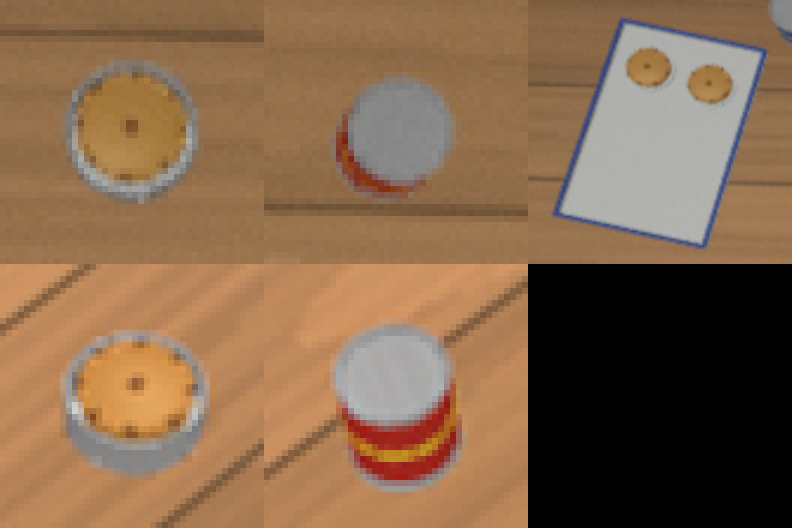

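```bash
cat >> h.py <<'E'
def shift(dst):
    s=readout.get_state(); r=R.from_quat(s["tcp_rot"]); return (r.inv().apply(np.array(dst)-s["eef_pos"])*100).round(2)
E
cat > t.py <<'E'
from m import *
P=[onz(C["top"],u,.019) for u in ((139,154.5),(200.5,168.7),(175.1,261.5),(111.5,245.9))]
P=np.array(P);print(P.round(3)); c=P.mean(0); ax=(P[0]+P[1]-P[2]-P[3]); ax/=np.linalg.norm(ax); print(c,ax,"free",(c-.07*ax).round(4),[np.linalg.norm(P[i]-P[i-1]) for i in range(4)])
print(R.from_quat(readout.get_state()["tcp_rot"]).as_matrix().round(3), shift([.5475,-.059,.2]))
E
python3 t.py | tail -9
```

```text
pie scene 236 [292.11016949 230.50423729] (15.941364288330078, 18.81935691833496) [ 0.5484 -0.0607  0.029 ]
[[0.696 0.329 0.019]
 [0.655 0.135 0.019]
 [0.366 0.196 0.019]
 [0.408 0.389 0.019]]
[0.53135136 0.2622512  0.019     ] [ 0.97836953 -0.20686483  0.        ] free [0.4629 0.2767 0.019 ] [np.float64(0.2938596959344639), np.float64(0.19810782202563515), np.float64(0.2954615332134473), np.float64(0.197878092332366)]
[[-0.     0.327 -0.945]
 [ 0.002 -0.945 -0.327]
 [-1.    -0.002 -0.   ]] [  3.12 -43.97 -49.8 ]
```

Request:
drive_tool --pt "0.2 -2.75 -3.1 0 1" --pt "0.2 -2.75 -3.1 0 1" --pt "0.2 -2.75 -3.1 0 1" --pt "0.2 -2.75 -3.1 0 1" --pt "0.2 -2.75 -3.1 0 1" --pt "0.2 -2.75 -3.1 0 1" --pt "0.2 -2.75 -3.1 0 1" --pt "0.2 -2.75 -3.1 0 1" --pt "0.2 -2.75 -3.1 0 1" --pt "0.2 -2.75 -3.1 0 1"

```text
time: 1.1
eef_pos: [0.424, -0.275, 0.2109]
tcp_rot: [-0.697, -0.117, 0.697, -0.117]
contact_force: [0.8, 0.3, 0.7]
opening: 1.001
```

Request:
drive_tool --pt "0.2 -2.75 -3.1 0 1" --pt "0.2 -2.75 -3.1 0 1" --pt "0.2 -2.75 -3.1 0 1" --pt "0.2 -2.75 -3.1 0 1" --pt "0.2 -2.75 -3.1 0 1" --pt "0.2 -2.75 -3.1 0 1" --pt "0 0 0 0 0.85" --pt "0 0 0 0 0.85"

```text
time: 1.9
eef_pos: [0.5454, -0.0592, 0.1987]
tcp_rot: [-0.697, -0.118, 0.698, -0.118]
contact_force: [0.0, -0.1, -0.9]
opening: 0.849
```

```bash
python3 - <<'E'
from h import *
import pickle
c=snap("wrist","w1.png"); pickle.dump(c,open("w1.pkl","wb")); print({k:v for k,v in c.items() if k!="frame"})
print(readout.get_state()["eef_pos"],shift([.5475,-.059,.2]), proj(c,[.5475,-.059,.029]),proj(c,[.4925,-.2733,.06]))
E
```

```text
{'vertical_fov': 65.76690285392738, 'cx': 279.12908695861125, 'cy': 206.5002765022138, 'eye': array([ 0.61626948, -0.03385263,  0.34037531]), 'orientation': array([-0.12259833,  0.08823201, -0.5727857 ,  0.80566823])}
[ 0.54517193 -0.06000863  0.19879765] [-0.12 -0.02 -0.25] [280.87708598 182.9707212 ] [464.68004187 309.1941348 ]
```

View pics/w1.png

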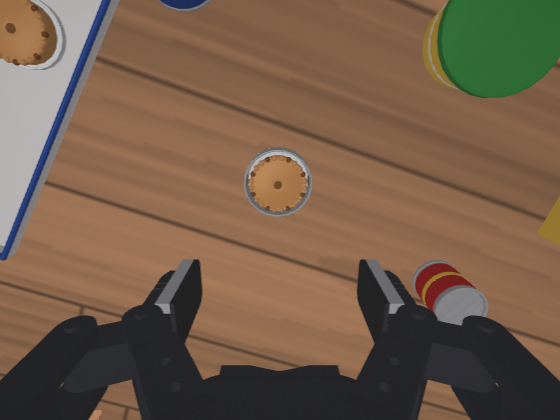

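The wrist view shows the tin at (278,183) and the can top at about (461,305), both close to where they were predicted. I'll refine both positions.

```bash
cat > w.py <<'E'
from m import blobs
from h import *
import pickle
c=pickle.load(open("w1.pkl","rb"))
for nm,box,z,f in (("pie",(235,140,325,225),.029,lambda h,s,v:(h>8)&(h<20)&(s>125)&(v>140)),("ring",(235,140,325,225),.025,lambda h,s,v:(s<85)),("can",(405,250,500,330),.06,lambda h,s,v:(s<50)&(v>110))):
    a,ce,el=blobs(c,box,f); print(nm,a,ce,el,onz(c,el[0],z).round(4))
E
python3 w.py|tail -3; python3 -c "
from h import *
for p in ([.548,-.059,.1],[.548,-.059,.06],[.5475,-.12,.1]): print(shift(p))"
```

```text
pie 2240 [277.39151786 183.31919643] (array([277.38761139, 183.19399643]), (56.29963684082031, 57.00289535522461)) [ 0.5462 -0.0558  0.029 ]
ring 1267 [277.8468824  178.62115233] (array([277.54697418, 181.59284592]), (69.02928924560547, 69.96607208251953)) [ 0.5469 -0.0557  0.025 ]
can 1406 [461.01422475 305.18918919] (array([461.76938629, 306.36957932]), (36.12770080566406, 53.91032791137695)) [ 0.4945 -0.269   0.06  ]
[ 9.88  0.   -0.31]
[13.88  0.   -0.32]
[9.88 5.75 1.73]
```

Request:
drive_tool --pt "0 0 3.5 0 0.74" --pt "0 0 3.5 0 0.74" --pt "4 0 0 0 0.74" --pt "4 0 0 0 0.74" --pt "4 0 0 0 0.74" --pt "4 0 0 0 0.74" --pt "1.5 0 0 0 0.74" --pt "0.5 0 0 0 0.74" --pt "0 0 0 0 0.74" --pt "0 0 0 0 0.74"

```text
time: 2.95
eef_pos: [0.4804, -0.0839, 0.0207]
tcp_rot: [0.698, 0.116, -0.697, 0.117]
contact_force: [-0.4, 0.1, 0.9]
opening: 0.742
```

Request:
drive_tool --pt "0.2 0 0 0 0.74" --pt "0 0 0 0 0.74" --pt "0 0 0 0 0.74"

```text
time: 3.25
eef_pos: [0.4799, -0.083, 0.018]
tcp_rot: [0.698, 0.117, -0.697, 0.117]
contact_force: [-0.3, -0.7, -0.6]
opening: 0.744
```

Request:
drive_tool --pt "0.4 0 0 0 0.74" --pt "0.4 0 0 0 0.74" --pt "0.4 0 0 0 0.74" --pt "0.2 0 0 0 0.74" --pt "0 0 0 0 0.74"

```text
time: 3.75
eef_pos: [0.479, -0.0827, 0.0027]
tcp_rot: [-0.697, -0.117, 0.698, -0.117]
contact_force: [-1.1, 0.5, -0.3]
opening: 0.737
```

Request:
drive_tool --pt "0.3 0 0 0 0.74" --pt "0 0 0 0 0.74"

```text
time: 3.95
eef_pos: [0.4792, -0.0828, 0.0]
tcp_rot: [-0.697, -0.117, 0.698, -0.117]
contact_force: [-0.3, 0.8, 0.6]
opening: 0.739
```

Request:
drive_tool --pt "0.1 0 0 0 0.74" --pt "0 0 0 0 0.74"

```text
time: 4.15
eef_pos: [0.4794, -0.0829, -0.0007]
tcp_rot: [-0.697, -0.117, 0.697, -0.117]
contact_force: [0.5, 0.5, -0.1]
opening: 0.743
```

Request:
drive_tool --pt "0.1 0 0 0 0.74" --pt "0 0 0 0 0.74"

```text
time: 4.35
eef_pos: [0.4794, -0.0829, -0.0017]
tcp_rot: [-0.697, -0.117, 0.697, -0.117]
contact_force: [0.1, -0.7, -0.1]
opening: 0.737
```

Request:
drive_tool --pt "0.2 0 0 0 0.74" --pt "0 0 0 0 0.74"

```text
time: 4.55
eef_pos: [0.4792, -0.0828, -0.0039]
tcp_rot: [-0.697, -0.117, 0.697, -0.117]
contact_force: [0.2, -0.3, -0.3]
opening: 0.735
```

Request:
drive_tool --pt "0.1 0 0 0 0.74" --pt "0 0 0 0 0.74"

```text
time: 4.75
eef_pos: [0.4793, -0.0829, -0.0048]
tcp_rot: [-0.697, -0.117, 0.697, -0.117]
contact_force: [-0.7, -0.1, 0.2]
opening: 0.741
```

Request:
drive_tool --pt "0.1 0 0 0 0.74" --pt "0 0 0 0 0.74"

```text
time: 4.95
eef_pos: [0.4794, -0.0829, -0.0058]
tcp_rot: [-0.697, -0.117, 0.697, -0.117]
contact_force: [0.3, -0.4, 1.0]
opening: 0.74
```

Request:
drive_tool --pt "0.1 0 0 0 0.74" --pt "0 0 0 0 0.74"

```text
time: 5.15
eef_pos: [0.4795, -0.0829, -0.0058]
tcp_rot: [-0.697, -0.117, 0.698, -0.117]
contact_force: [-2.6, 1.6, 6.7]
opening: 0.741
```

Request:
drive_tool --pt "-3 0 0 0 1" --pt "-3 0 0 0 1" --pt "0 -0.15 -3.6 0 1" --pt "0 0 -3.6 0 1" --pt "0 0 0 0 1" --pt "0 0 0 0 1" --pt "0 0 0 0 1"

```text
time: 5.85
eef_pos: [0.5457, -0.0579, 0.0526]
tcp_rot: [-0.697, -0.117, 0.698, -0.117]
contact_force: [0.3, -0.3, -0.3]
opening: 1.005
```

```bash
python3 - <<'E'
from h import *
s=readout.get_state();print(s["eef_pos"],s["opening"],shift([.547,-.058,.009]))
c=snap("wrist","w2.png")
E
```

```text
[ 0.54571525 -0.05787662  0.05256389] 1.0045576063937192 [ 4.36  0.06 -0.13]
```

View pics/w2.png

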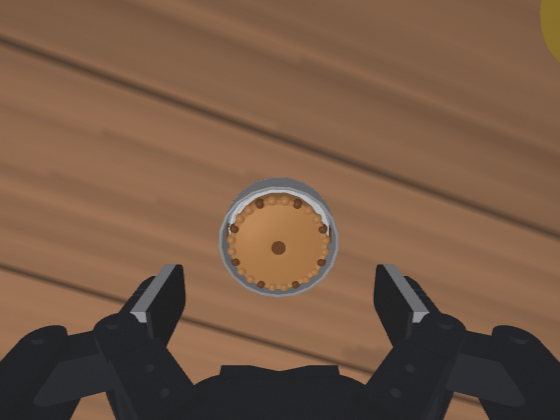

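The tin is centred between the fingers: its centre is at column 278.5 and the fingers' midpoint is at 280. I'll descend and grip.

Request:
drive_tool --pt "1.5 0.05 -0.1 0 1" --pt "1.5 0 0 0 1" --pt "1.0 0 0 0 1" --pt "0.35 0 0 0 1" --pt "0 0 0 0 1"

```text
time: 6.4
eef_pos: [0.5472, -0.0579, 0.0085]
tcp_rot: [-0.697, -0.117, 0.698, -0.117]
contact_force: [0.6, 0.2, -0.1]
opening: 1.002
```

Request:
drive_tool --pt "0 0 0 0 0.85" --pt "0 0 0 0 0.75" --pt "0 0 0 0 0.7" --pt "0 0 0 0 0.7" --pt "0 0 0 0 0.7" --force 90

```text
time: 6.9
eef_pos: [0.5488, -0.0581, 0.0118]
tcp_rot: [0.698, 0.117, -0.697, 0.117]
contact_force: [-2.8, 0.6, 6.7]
opening: 0.749
```

```bash
python3 - <<'E'
from h import *
s=readout.get_state();print(s["eef_pos"],s["opening"],s["contact_force"],s["wrist_torque"])
c=snap("wrist"); s_=snap("scene"); u,v=proj(s_,[.547,-.058,.03]).astype(int)
a=cv2.resize(c["frame"][180:400,150:410,::-1],(520,440)); b=cv2.resize(s_["frame"][v-35:v+35,u-22:u+22,::-1],(277,440),interpolation=cv2.INTER_CUBIC)
cv2.imwrite("pics/w3.png",np.hstack([a,b]))
E
```

```text
[ 0.54879705 -0.05809778  0.01178799] 0.7490715734180899 [-2.8096682   0.5794061   6.72790197] [ 0.28818269  0.55085557 -0.0310647 ]
```

View pics/w3.png

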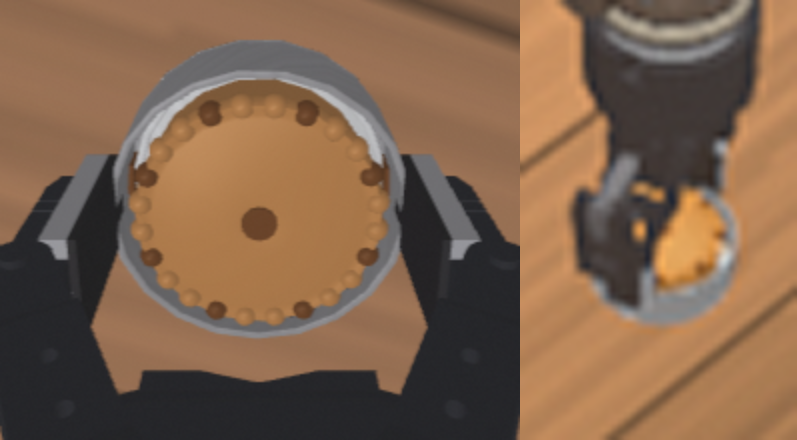

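The pads hold the ring from outside, with the pie untouched. The rise is only drag from the fingers' swing. I'll lift.

Request:
drive_tool --pt "-0.5 0 0 0 0.65" --pt "-1 0 0 0 0.65" --pt "-2 0 0 0 0.65" --pt "-2 0 0 0 0.65" --pt "-2 0 0 0 0.65" --pt "-1 0 0 0 0.65" --pt "-0.5 0 0 0 0.65" --pt "0 0 0 0 0.65" --pt "0 0 0 0 0.65"

```text
time: 7.9
eef_pos: [0.5474, -0.0579, 0.0989]
tcp_rot: [-0.697, -0.117, 0.698, -0.117]
contact_force: [-0.6, 0.1, -1.5]
opening: 0.754
```

```bash
cat > r.py <<'E'
from m import blobs
from h import *
s=readout.get_state();p=s["eef_pos"];print(p,s["opening"],s["contact_force"])
zr=p[2]-.0118+.025
for n in ("wrist","scene","top"):
    c=snap(n); u=proj(c,[p[0],p[1],zr+.004]).astype(int); w={"wrist":75,"scene":16,"top":16}[n]
    try:
        a,ce,el=blobs(c,(max(u[0]-w,0),max(u[1]-w,0),u[0]+w,u[1]+w),lambda h,s,v:(h>8)&(h<20)&(s>125)&(v>140))
        q=onz(c,el[0],zr+.004); print(n,u,a,ce.round(1),el[1],"pie",q.round(4),"rel tool",R.from_quat(s["tcp_rot"]).inv().apply(q-p).round(4))
    except Exception as e: print(n,e)
print(shift([.4925,-.2733,p[2]]))
E
python3 r.py|tail -5
```

```text
[ 0.54739675 -0.05793472  0.09887478] 0.7539461322679156 [-0.62844816  0.07040115 -1.48553201]
wrist [281 286] 10165 [278.9 284.6] (114.62840270996094, 128.5719757080078) pie [ 0.5479 -0.0568  0.1161] rel tool [-0.0172 -0.0009 -0.0008]
scene 'NoneType' object is not subscriptable
top 'NoneType' object is not subscriptable
[-0.02 18.56 12.22]
```

Request:
drive_tool --pt "0 1 1 0 0.65" --pt "0 2 2 0 0.65" --pt "0 2.6 2.4 0 0.65" --pt "0 2.6 2.4 0 0.65" --pt "0 2.6 2.4 0 0.65" --pt "0 2.6 2.4 0 0.65" --pt "0 2.2 2 0 0.65" --pt "0 2 1.6 0 0.65" --pt "0 1 1 0 0.65" --pt "0 0 0 0 0.65"

```text
time: 9.05
eef_pos: [0.4453, -0.2917, 0.0997]
tcp_rot: [-0.697, -0.116, 0.698, -0.116]
contact_force: [0.7, 1.3, -2.2]
opening: 0.755
```

```bash
cat > r2.py <<'E'
from m import blobs
from h import *
s=readout.get_state();p=s["eef_pos"];r=R.from_quat(s["tcp_rot"]);print(p,s["opening"],s["contact_force"])
zr=p[2]-.0118+.025
c=snap("wrist","w4.png"); 
u=proj(c,[p[0],p[1],zr+.004]).astype(int); print(u,proj(c,[.4925,-.2733,.06]))
a,ce,el=blobs(c,(u[0]-75,u[1]-75,u[0]+75,u[1]+75),lambda h,s,v:(h>8)&(h<20)&(s>125)&(v>140))
print("pie",el,"tool",r.inv().apply(onz(c,el[0],zr+.004)-p).round(4))
v=proj(c,[.4925,-.2733,.06]).astype(int)
a,ce,el=blobs(c,(v[0]-45,max(v[1]-45,0),v[0]+45,v[1]+45),lambda h,s,v:(s<50)&(v>100))
q=onz(c,el[0],.06); print("can",a,ce,el,q.round(4),"tool",r.inv().apply(q-p).round(4))
for n in ("top","scene"):
    c=snap(n); v=proj(c,[.4925,-.2733,.06]).astype(int)
    try:
        a,ce,el=blobs(c,(v[0]-16,v[1]-16,v[0]+16,v[1]+16),lambda h,s,v:(s<60)&(v>100)); print(n,a,el,onz(c,el[0],.06).round(4))
    except Exception as e: print(e)
E
python3 r2.py|tail -6
```

```text
[ 0.44530062 -0.29167859  0.09969819] 0.7545534794822703 [ 0.73980177  1.27726738 -2.21455544]
[281 286] [277.00923661 151.44258544]
pie (array([277.90942383, 284.14937592]), (114.48532104492188, 128.39344787597656)) tool [-0.0172 -0.0014 -0.001 ]
can 6568 [274.00502436 151.81409866] (array([272.40660095, 152.21806335]), (93.65018463134766, 94.47766876220703)) [ 0.4913 -0.271   0.06  ] tool [ 0.0397 -0.0047 -0.0502]
top 40 (array([328.92227268, 217.50991821]), (6.063424587249756, 10.619640350341797)) [ 0.5035 -0.2599  0.06  ]
scene 257 (array([220.94988823, 255.05507851]), (16.553369522094727, 19.01526641845703)) [ 0.4928 -0.2735  0.06  ]
```

View pics/w4.png

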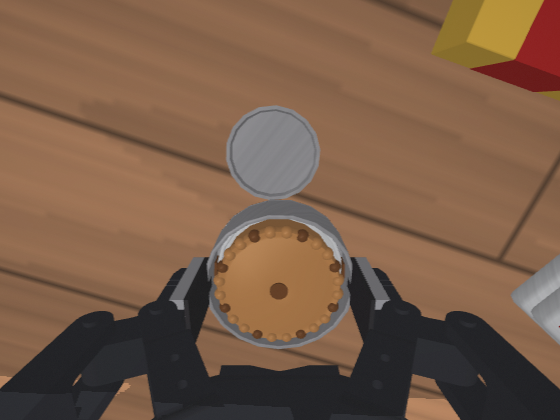

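The wrist view shows the can top at about (273,152) and the held tin's rim centre at about (279.5,280). I'll fit both more exactly.

```bash
cat > r3.py <<'E'
from h import *
import pickle,sys
s=readout.get_state();p=s["eef_pos"];r=R.from_quat(s["tcp_rot"])
c=snap("wrist"); hsv=cv2.cvtColor(c["frame"],cv2.COLOR_RGB2HSV).astype(int)
def edge(u0,seedR,f):  # outermost pixel satisfying f along radial lines
    P=[]
    for t in np.radians(np.arange(0,360,3)):
        rr=np.arange(seedR[0],seedR[1],.5); q=np.array(u0)+rr[:,None]*[np.cos(t),np.sin(t)]
        qi=q.round().astype(int); ok=f(hsv[qi[:,1],qi[:,0]])
        if ok.any(): P.append(q[np.where(ok)[0][-1]])
    return np.array(P,np.float32)
def fit(P,z,name,R0):
    X=np.array([onz(c,q,z) for q in P])[:,:2]
    from scipy.optimize import least_squares
    o=least_squares(lambda x:np.hypot(*(X-x[:2]).T)-x[2],[*X.mean(0),R0],loss="soft_l1",f_scale=.0005)
    q=np.array([*o.x[:2],z]); print(name,"R",o.x[2].round(4),"world",q.round(4),"tool",r.inv().apply(q-p).round(4),"n",len(P),"res",np.median(np.abs(np.hypot(*(X-o.x[:2]).T)-o.x[2])).round(5)); return q
zr=p[2]-.0118+.025
g=lambda h:(h[:,1]<70)&(h[:,2]>90)
can=fit(edge((273,152),(38,56),g),.06,"can",.0265)
P=edge((279.5,280),(50,80),g)
# near (lower) half of rim only plus sides: upper half shows outer wall
P=P[P[:,1]>285]; P=P[~((P[:,1]<325)&((P[:,0]<205)|(P[:,0]>356)))]
ring=fit(P,zr,"ring",.0345)
print("go tool",(r.inv().apply(can-ring)*100).round(3), p)
E
python3 r3.py
```

```text
can R 0.0263 world [ 0.4899 -0.2715  0.06  ] tool [ 0.0395 -0.0024 -0.0471] n 120 res 0.00024
ring R 0.0326 world [ 0.4423 -0.2896  0.1127] tool [-0.0132 -0.0009  0.0039] n 57 res 0.0003
go tool [ 5.268 -0.147 -5.097] [ 0.4462271  -0.28920643  0.09948205]
```

```bash
cat >> r3.py <<'E'
for i in range(3):
    snap("top"); s=readout.get_state(); print(s["time"],s["eef_pos"].round(4),s["contact_force"].round(2))
p=s["eef_pos"]; c=snap("wrist"); hsv=cv2.cvtColor(c["frame"],cv2.COLOR_RGB2HSV).astype(int)
zr=p[2]-.0118+.025
can=fit(edge((273,152),(38,56),g),.06,"can",.0265)
from m import blobs
a,ce,el=blobs(c,(206,211,356,361),lambda h,s,v:(h>8)&(h<20)&(s>125)&(v>140)); print("pie tool",r.inv().apply(onz(c,el[0],zr+.004)-p).round(4))
im=cv2.resize(c["frame"][80:380,150:410,::-1],None,fx=2,fy=2,interpolation=cv2.INTER_CUBIC)
t=np.linspace(0,2*np.pi,90)
def draw(q,Rr,col):
    for a in t:
        u=proj(c,q+Rr*np.array([np.cos(a),np.sin(a),0])); cv2.circle(im,tuple(int(x) for x in ((u-[150,80])*2+.5).round()),0,col,-1)
draw(can,.0265,(0,255,0))
q0=r.apply([0,-.0008,0])+p; q0[2]=zr
draw(q0,.0345,(255,0,255)); draw(q0,.0325,(255,255,0))
cv2.imwrite("pics/w5.png",im)
E
python3 r3.py|tail -6
```

```text
tray top 5342 [155.9 211. ] (array([156.1, 211. ]), array([ 75.7, 132.5])) [0.5189 0.2642 0.015 ]
spare scene 396 [327.8 122.5] (array([327.8, 122.4]), array([21.4, 24. ])) [0.3091 0.3414 0.05  ]
spare top 333 [114.5 285.7] (array([115.3, 285.8]), array([24.4, 28.9])) [0.2903 0.3577 0.05  ]
pie top 207 [261.66666667 203.43478261] (16.57135009765625, 17.476728439331055) [ 0.5475 -0.0584  0.029 ]
pie scene 236 [292.11016949 230.50423729] (15.941364288330078, 18.81935691833496) [ 0.5484 -0.0607  0.029 ]
pie tool [-0.0172 -0.0014 -0.0009]
```

View pics/w5.png

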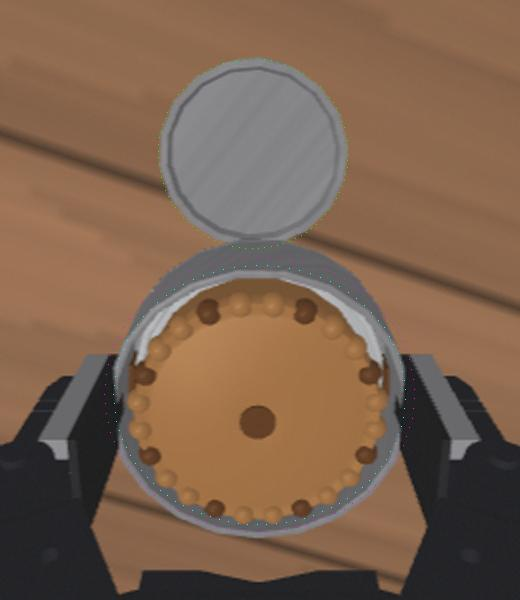

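The overlay shows the can fit sitting on the can outline. The ring's outer rim runs from column 207 to 352 and row 214.5 to 348. I'll solve for its centre from those extents.

```bash
python3 - <<'E' > /dev/null
s=open('m.py').read(); i=s.index('for nm,z,box'); open('m.py','w').write(s[:i].replace('C={n','C={n'))
E
cat > r4.py <<'E'
from h import *
from scipy.optimize import least_squares
s=readout.get_state();p=s["eef_pos"];r=R.from_quat(s["tcp_rot"]); c=snap("wrist")
t=np.linspace(0,2*np.pi,180)
def ext(x):
    q=r.apply([0,x[0],x[1]])+p; q[2]=p[2]-.0118+.025+x[2]
    U=np.array([proj(c,q+.0345*np.array([np.cos(a),np.sin(a),0])) for a in t]); return np.r_[U.min(0),U.max(0)]
o=least_squares(lambda x:ext(x)-[207,214.5,352,348],[0,0,0],x_scale=.01); print("ring tool y,z, dh",o.x.round(4),o.fun.round(2)); print(p)
E
python3 r4.py; python3 r3.py | grep -v scene
```

```text
ring tool y,z, dh [-0.0007  0.0055 -0.0057] [-1.3   1.38  1.3  -1.58]
[ 0.44662002 -0.28942006  0.09982898]
can R 0.0263 world [ 0.4899 -0.2715  0.06  ] tool [ 0.0398 -0.0028 -0.0469] n 120 res 0.00025
ring R 0.0326 world [ 0.4426 -0.2899  0.113 ] tool [-0.0132 -0.0009  0.0039] n 57 res 0.0003
go tool [ 5.303 -0.191 -5.072] [ 0.44657018 -0.28955892  0.09983075]
9.65 [ 0.4465 -0.2898  0.0999] [-0.44  0.55 -0.91]
9.7 [ 0.4464 -0.2899  0.0998] [ 0.02 -0.6  -2.44]
9.75 [ 0.4464 -0.29    0.0999] [-0.11 -0.2  -1.79]
can R 0.0263 world [ 0.49   -0.2715  0.06  ] tool [ 0.0399 -0.0032 -0.0472] n 120 res 0.00027
pie tool [-0.0172 -0.0014 -0.001 ]
```

Request:
drive_tool --pt "0 -0.23 -1 0 0.65" --pt "0 0 -1.9 0 0.65" --pt "0 0 -1.5 0 0.65" --pt "0 0 -0.5 0 0.65" --pt "1 0 0 0 0.65" --pt "1 0 0 0 0.65" --pt "0.4 0 0 0 0.65" --pt "0 0 0 0 0.65" --pt "0 0 0 0 0.65" --pt "0 0 0 0 0.65"

```text
time: 10.8
eef_pos: [0.4919, -0.2723, 0.0762]
tcp_rot: [0.698, 0.117, -0.697, 0.117]
contact_force: [0.2, -0.3, -1.1]
opening: 0.755
```

```bash
cat > s.py <<'E'
from h import *
L=[]
for i in range(6):
    read_camera("top"); s=readout.get_state(); L.append(np.r_[s["eef_pos"]*1000,s["contact_force"],s["wrist_torque"]])
r=R.from_quat(s["tcp_rot"]); L=np.mean(L,0); print("t",s["time"],"pos",L[:3].round(2),"F tool",r.inv().apply(L[3:6]).round(2),"T tool",r.inv().apply(L[6:]).round(3),"go",shift([.4919,-.2716,.0698]), "open",round(s["opening"],3))
E
python3 s.py
```

```text
t 11.1 pos [ 492.02 -272.17   76.24] F tool [ 2.01 -0.14  0.03] T tool [ 0.008  0.016 -0.011] go [ 0.63 -0.04 -0.01] open 0.754
```

Request:
drive_tool --pt "0.2 0 0 0 0.65" --pt "0.1 0 0 0 0.65" --pt "0 0 0 0 0.65"

```text
time: 11.4
eef_pos: [0.4917, -0.2718, 0.0725]
tcp_rot: [-0.697, -0.117, 0.697, -0.117]
contact_force: [-0.1, 0.3, -3.3]
opening: 0.751
```

Request:
drive_tool --pt "0.1 0 0 0 0.65" --pt "0 0 0 0 0.65"

```text
time: 11.6
eef_pos: [0.4918, -0.2719, 0.0716]
tcp_rot: [-0.697, -0.117, 0.697, -0.117]
contact_force: [-0.4, -0.4, -1.6]
opening: 0.754
```

Request:
drive_tool --pt "0.1 0 0 0 0.65" --pt "0 0 0 0 0.65"

```text
time: 11.8
eef_pos: [0.4918, -0.2719, 0.0707]
tcp_rot: [-0.697, -0.117, 0.697, -0.117]
contact_force: [0.0, 1.6, -1.9]
opening: 0.752
```

```bash
python3 s.py
```

```text
t 12.1 pos [ 491.85 -271.93   70.82] F tool [ 2.17 -0.25 -0.36] T tool [ 0.018  0.004 -0.007] go [ 0.11 -0.03 -0.02] open 0.752
```

Request:
drive_tool --pt "0.1 0 0 0 0.65" --pt "0 0 0 0 0.65"

```text
time: 12.3
eef_pos: [0.4918, -0.2719, 0.0697]
tcp_rot: [-0.697, -0.117, 0.697, -0.117]
contact_force: [1.2, 0.3, -1.7]
opening: 0.753
```

Request:
drive_tool --pt "0.1 0 0 0 0.65" --pt "0 0 0 0 0.65"

```text
time: 12.5
eef_pos: [0.4919, -0.272, 0.0689]
tcp_rot: [0.697, 0.117, -0.697, 0.117]
contact_force: [0.2, 0.3, -1.0]
opening: 0.749
```

Request:
drive_tool --pt "0.1 0 0 0 0.65" --pt "0 0 0 0 0.65"

```text
time: 12.7
eef_pos: [0.492, -0.272, 0.0688]
tcp_rot: [-0.697, -0.117, 0.697, -0.117]
contact_force: [-2.1, 1.7, 4.8]
opening: 0.752
```

```bash
python3 s.py
```

```text
t 13.0 pos [ 492.   -272.03   68.8 ] F tool [-5.31 -2.31  1.76] T tool [-0.019 -0.297 -0.513] go [-0.1  -0.04 -0.01] open 0.759
```

Contact came at TCP 68.8 mm. That is the height expected for the can against the base; the lip would have met it at 71.8 mm. So the can is inside the lip, and I'll press on in small steps.

Request:
drive_tool --pt "0.1 0 0 0 0.65" --pt "0.1 0 0 0 0.65" --pt "0 0 0 0 0.65" --force 110

```text
time: 13.3
eef_pos: [0.4925, -0.2722, 0.0682]
tcp_rot: [0.697, 0.117, -0.697, 0.117]
contact_force: [-4.5, 3.6, 11.8]
opening: 0.746
```

Request:
drive_tool --pt "0.1 0 0 0 0.65" --pt "0.1 0 0 0 0.65" --pt "0 0 0 0 0.65"

```text
time: 13.6
eef_pos: [0.4926, -0.2722, 0.0673]
tcp_rot: [-0.697, -0.117, 0.697, -0.117]
contact_force: [-5.8, 4.2, 18.3]
opening: 0.744
```

Request:
drive_tool --pt "0.1 0 0 0 0.65" --pt "0.1 0 0 0 0.65" --pt "0 0 0 0 0.65"

```text
time: 13.9
eef_pos: [0.4925, -0.2722, 0.0648]
tcp_rot: [0.697, 0.117, -0.697, 0.117]
contact_force: [-4.7, 4.2, 14.0]
opening: 0.747
```

Request:
drive_tool --pt "0.1 0 0 0 0.65" --pt "0.1 0 0 0 0.65" --pt "0.1 0 0 0 0.65" --pt "0 0 0 0 0.65"

```text
time: 14.3
eef_pos: [0.4917, -0.2718, 0.0581]
tcp_rot: [0.697, 0.117, -0.697, 0.117]
contact_force: [0.3, -0.5, -1.4]
opening: 0.748
```

Request:
drive_tool --pt "0.1 0 0 0 0.65" --pt "0.1 0 0 0 0.65" --pt "0.1 0 0 0 0.65" --pt "0 0 0 0 0.65"

```text
time: 14.7
eef_pos: [0.4918, -0.2719, 0.0555]
tcp_rot: [-0.697, -0.117, 0.697, -0.117]
contact_force: [1.2, -0.5, -1.2]
opening: 0.747
```

Request:
drive_tool --pt "0.1 0 0 0 0.65" --pt "0.1 0 0 0 0.65" --pt "0.1 0 0 0 0.65" --pt "0 0 0 0 0.65"

```text
time: 15.1
eef_pos: [0.4918, -0.2719, 0.0527]
tcp_rot: [-0.697, -0.117, 0.697, -0.117]
contact_force: [0.4, 0.2, -0.8]
opening: 0.746
```

```bash
python3 s.py; python3 - <<'E'
from h import *
c=snap("wrist"); s_=snap("scene"); u,v=proj(s_,[.492,-.272,.06]).astype(int)
a=cv2.resize(c["frame"][160:400,150:410,::-1],(520,480)); b=cv2.resize(s_["frame"][v-40:v+40,u-22:u+22,::-1],(264,480),interpolation=cv2.INTER_CUBIC)
cv2.imwrite("pics/w6.png",np.hstack([a,b]))
E
```

```text
t 15.4 pos [ 491.82 -271.89   52.79] F tool [ 0.55  0.02 -0.22] T tool [-0.013  0.042 -0.023] go [-1.69 -0.03 -0.01] open 0.743
```

View pics/w6.png

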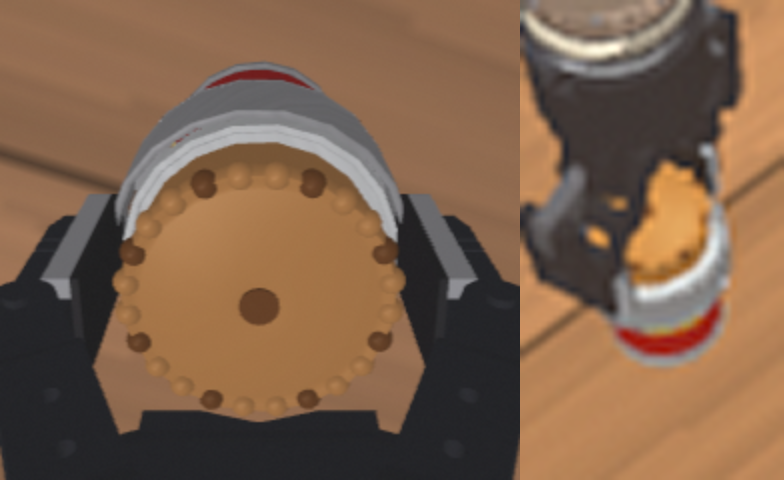

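The base is free: only the ring's own weight is left on the tool. The wrist view shows the pie pushed up inside the ring, and the scene view shows the red can below the ring. I'll lower the ring.

Request:
drive_tool --pt "0.4 0 0 0 0.65" --pt "0.4 0 0 0 0.65" --pt "0.4 0 0 0 0.65" --pt "0.3 0 0 0 0.65" --pt "0.2 0 0 0 0.65" --pt "0 0 0 0 0.65"

```text
time: 16.1
eef_pos: [0.4917, -0.2718, 0.0354]
tcp_rot: [-0.697, -0.117, 0.697, -0.117]
contact_force: [0.9, -0.3, -1.4]
opening: 0.746
```

Request:
drive_tool --pt "0.3 0 0 0 0.65" --pt "0.3 0 0 0 0.65" --pt "0.3 0 0 0 0.65" --pt "0.2 0 0 0 0.65" --pt "0 0 0 0 0.65"

```text
time: 16.6
eef_pos: [0.4917, -0.2718, 0.0244]
tcp_rot: [-0.697, -0.117, 0.697, -0.117]
contact_force: [0.4, 0.1, -0.7]
opening: 0.744
```

```bash
python3 s.py
```

```text
t 16.9 pos [ 491.82 -271.88   24.79] F tool [ 0.83 -0.18  0.13] T tool [ 0.025  0.013 -0.027] go [-4.49 -0.03 -0.02] open 0.744
```

Request:
drive_tool --pt "0.2 0 0 0 0.65" --pt "0.2 0 0 0 0.65" --pt "0 0 0 0 0.65"

```text
time: 17.2
eef_pos: [0.4922, -0.2722, 0.023]
tcp_rot: [-0.697, -0.117, 0.698, -0.117]
contact_force: [-4.2, 2.6, 11.3]
opening: 0.748
```

```bash
python3 s.py
```

```text
t 17.5 pos [ 492.21 -272.18   22.98] F tool [-10.6   -4.43   3.01] T tool [-0.037 -0.404 -0.743] go [-4.68 -0.07  0.01] open 0.744
```

Request:
drive_tool --pt "-0.2 0 0 0 0.65" --pt "-0.2 0 0 0 0.65" --pt "0 0 0 0 0.65"

```text
time: 17.8
eef_pos: [0.4919, -0.272, 0.0248]
tcp_rot: [0.697, 0.117, -0.697, 0.117]
contact_force: [-0.0, -0.3, -1.4]
opening: 0.743
```

```bash
python3 s.py; python3 - <<'E'
from h import *
c=snap("wrist"); s_=snap("scene"); u,v=proj(s_,[.492,-.272,.05]).astype(int)
a=cv2.resize(c["frame"][160:400,150:410,::-1],(520,480)); b=cv2.resize(s_["frame"][v-40:v+40,u-22:u+22,::-1],(264,480),interpolation=cv2.INTER_CUBIC)
cv2.imwrite("pics/w7.png",np.hstack([a,b]))
E
```

```text
t 18.1 pos [ 491.81 -271.89   24.59] F tool [ 0.43  0.04 -0.21] T tool [-0.024  0.031  0.021] go [-4.52 -0.02 -0.02] open 0.74
```

View pics/w7.png

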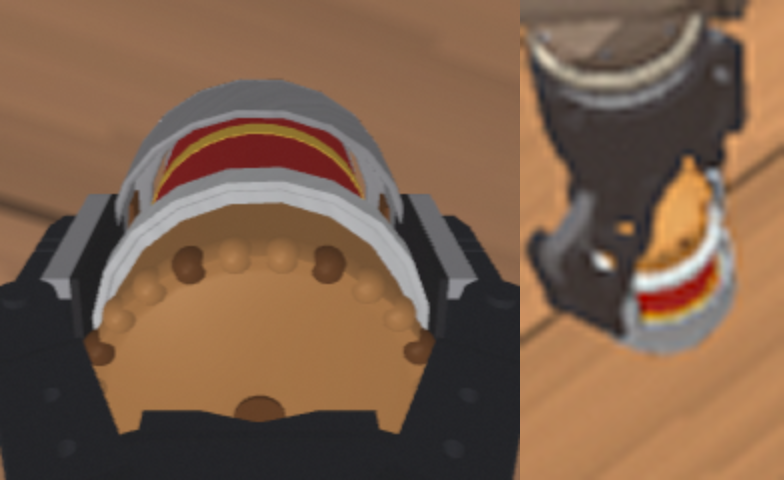

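The ring has not moved in the fingers: its rim and foot lie on the same wrist-image rows as when I gripped it. So the light contact was the pie's top against the palm, and I backed off straight away. The ring's underside is about 13 mm up around the can. I'll let it drop.

Request:
drive_tool --pt "0 0 0 0 1" --pt "0 0 0 0 1" --pt "0 0 0 0 1" --pt "0 0 0 0 1"

```text
time: 18.6
eef_pos: [0.4919, -0.272, 0.0249]
tcp_rot: [0.697, 0.117, -0.697, 0.117]
contact_force: [0.4, 0.5, 0.0]
opening: 0.999
```

```bash
python3 s.py; python3 - <<'E'
from h import *
c=snap("wrist"); s_=snap("scene"); u,v=proj(s_,[.492,-.272,.05]).astype(int)
a=cv2.resize(c["frame"][160:400,150:410,::-1],(520,480)); b=cv2.resize(s_["frame"][v-40:v+40,u-22:u+22,::-1],(264,480),interpolation=cv2.INTER_CUBIC)
cv2.imwrite("pics/w8.png",np.hstack([a,b]))
E
```

```text
t 18.9 pos [ 491.88 -271.95   24.88] F tool [ 0.35 -0.02  0.08] T tool [-0.01  -0.009  0.001] go [-4.5  -0.03 -0.01] open 0.996
```

View pics/w8.png

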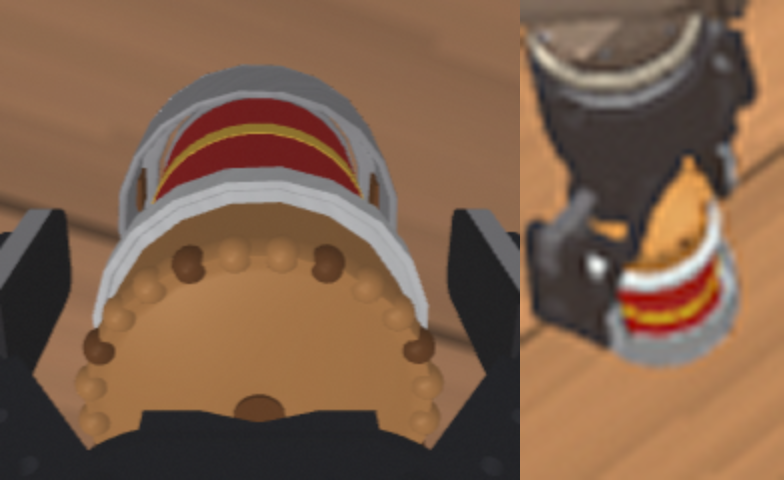

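The ring now lies lower and flat around the can, with the base and pie standing on top. I'll rise to the base's edge and take hold of it there.

Request:
drive_tool --pt "-0.5 0 0 0 1" --pt "-1 0 0 0 1" --pt "-1 0 0 0 1" --pt "-0.6 0 0 0 1" --pt "0 0 0 0 1" --pt "0 0 0 0 1"

```text
time: 19.6
eef_pos: [0.492, -0.272, 0.0562]
tcp_rot: [0.697, 0.117, -0.697, 0.117]
contact_force: [-0.1, 0.0, -1.0]
opening: 0.998
```

```bash
python3 s.py; python3 - <<'E'
from h import *
from m import blobs
s=readout.get_state();p=s["eef_pos"];r=R.from_quat(s["tcp_rot"])
c=snap("wrist"); cv2.imwrite("pics/w9.png",cv2.resize(c["frame"][150:410,130:430,::-1],(750,600)) if 0 else cv2.resize(c["frame"][150:400,130:430,::-1],(720,600)))
a,ce,el=blobs(c,(190,190,370,370),lambda h,s,v:(h>8)&(h<20)&(s>125)&(v>140)); print(a,el,r.inv().apply(onz(c,el[0],.086)-p).round(4))
E
```

```text
t 19.9 pos [ 491.58 -271.71   55.44] F tool [ 0.44 -0.33  0.27] T tool [ 0.012 -0.01  -0.006] go [-1.44 -0.   -0.03] open 1.003
11925 (array([279.17498016, 301.1783905 ]), (123.45409393310547, 142.1942138671875)) [-0.0306 -0.0008 -0.0014]
```

Request:
drive_tool --pt "-0.05 0 -0.1 0 0.85" --pt "0 0 0 0 0.76" --pt "0 0 0 0 0.72" --pt "0 0 0 0 0.69" --pt "0 0 0 0 0.66" --pt "0 0 0 0 0.62" --pt "0 0 0 0 0.6" --pt "0 0 0 0 0.6" --force 50

```text
time: 20.75
eef_pos: [0.4931, -0.2719, 0.0572]
tcp_rot: [0.697, 0.117, -0.697, 0.117]
contact_force: [-1.3, 0.8, 5.4]
opening: 0.691
```

```bash
python3 s.py; python3 - <<'E'
from h import *
c=snap("wrist"); cv2.imwrite("pics/w9.png",cv2.resize(c["frame"][150:400,130:430,::-1],(720,600)))
E
```

```text
t 21.05 pos [ 493.11 -271.84   57.23] F tool [-5.25 -1.83  1.08] T tool [ 0.005 -0.191 -0.221] go [-1.26 -0.06  0.11] open 0.689
```

View pics/w9.png

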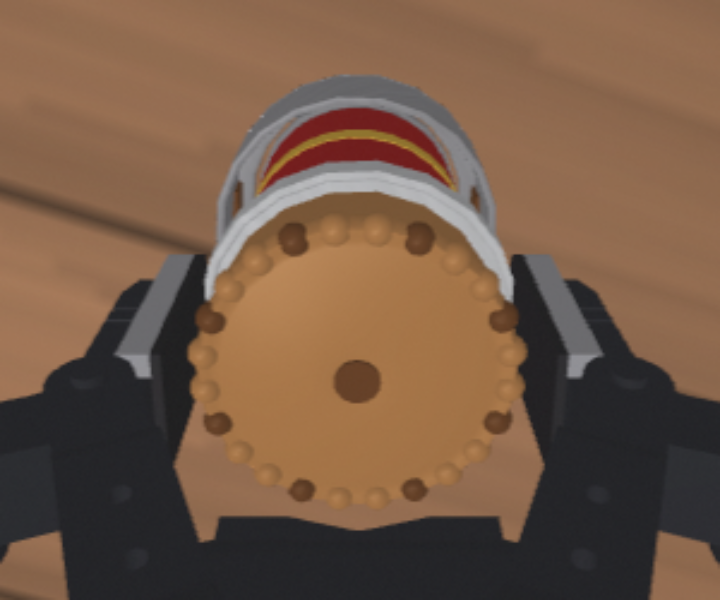

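The pads are on the base's edge, clear of the pie: the opening is 0.69, and the 69 mm ring read 0.75. I'll lift slowly.

Request:
drive_tool --pt "-0.2 0 0 0 0.58" --pt "-0.2 0 0 0 0.58" --pt "-0.3 0 0 0 0.58" --pt "-0.4 0 0 0 0.58" --pt "-0.4 0 0 0 0.58" --pt "-0.3 0 0 0 0.58" --pt "-0.2 0 0 0 0.58" --pt "0 0 0 0 0.58"

```text
time: 21.9
eef_pos: [0.493, -0.2718, 0.0768]
tcp_rot: [0.698, 0.117, -0.697, 0.117]
contact_force: [0.1, -0.2, -0.9]
opening: 0.688
```

```bash
python3 s.py; cat > k.py <<'E'
from h import *
from m import blobs
s=readout.get_state();p=s["eef_pos"];r=R.from_quat(s["tcp_rot"]); c=snap("wrist")
a,ce,el=blobs(c,(190,190,370,375),lambda h,s,v:(h>8)&(h<20)&(s>125)&(v>140)); print(a,el,r.inv().apply(onz(c,el[0],p[2]+.0288)-p).round(4))
c=snap("scene"); v=proj(c,[.4919,-.2716,.06]).astype(int)
a,ce,el=blobs(c,(v[0]-16,v[1]-12,v[0]+16,v[1]+12),lambda h,s,v:(s<60)&(v>100)); print("can?",a,el,onz(c,el[0],.06).round(4))
print("to free",shift([.463,.277,p[2]]),shift([.463,.277,.0002]))
E
python3 k.py
```

```text
t 22.2 pos [ 492.71 -271.54   76.22] F tool [1.4  0.15 0.23] T tool [0.006 0.002 0.002] go [ 0.63 -0.02  0.08] open 0.69
11662 (array([278.05349731, 300.80531311]), (122.52947998046875, 138.5373077392578)) [-0.0288 -0.0013 -0.0003]
can? 156 (array([224.84657097, 257.02357674]), (20.735267639160156, 26.150304794311523)) [ 0.5049 -0.2699  0.06  ]
to free [ 2.000e-02 -5.281e+01 -1.511e+01] [  7.61 -52.81 -15.11]
```

The lift shows 1.4 N, which is the weight of the base and pie, and the pie hasn't shifted. I'll carry it level to the tray.

Request:
drive_tool --pt "-1 0 0 0 0.58" --pt "-2 0 0 0 0.58" --pt "-1 0 0 0 0.58" --pt "0 -1.06 -0.3 0 0.58" --pt "0 -2.11 -0.6 0 0.58" --pt "0 -2.64 -0.76 0 0.58" --pt "0 -2.9 -0.83 0 0.58" --pt "0 -2.9 -0.83 0 0.58" --pt "0 -2.9 -0.83 0 0.58" --pt "0 -2.9 -0.83 0 0.58"

```text
time: 23.3
eef_pos: [0.482, -0.0888, 0.1156]
tcp_rot: [-0.697, -0.117, 0.698, -0.117]
contact_force: [0.6, 0.1, -1.7]
opening: 0.684
```

Request:
drive_tool --pt "0 -2.9 -0.83 0 0.58" --pt "0 -2.9 -0.83 0 0.58" --pt "0 -2.9 -0.83 0 0.58" --pt "0 -2.9 -0.83 0 0.58" --pt "0 -2.9 -0.83 0 0.58" --pt "0 -2.9 -0.83 0 0.58" --pt "0 -2.9 -0.83 0 0.58" --pt "0 -2.9 -0.83 0 0.58" --pt "0 -2.9 -0.83 0 0.58" --pt "0 -2.9 -0.83 0 0.58"

```text
time: 24.3
eef_pos: [0.4653, 0.212, 0.1157]
tcp_rot: [-0.697, -0.117, 0.698, -0.117]
contact_force: [-0.1, -0.0, -1.0]
opening: 0.684
```

Request:
drive_tool --pt "0 -2.4 -0.68 0 0.58" --pt "0 -1.8 -0.5 0 0.58" --pt "0 -1.1 -0.3 0 0.58" --pt "0 -0.8 -0.2 0 0.58" --pt "0 -0.3 -0.1 0 0.58" --pt "0 0 0 0 0.58" --pt "0 0 0 0 0.58"

```text
time: 25.0
eef_pos: [0.4627, 0.2762, 0.1163]
tcp_rot: [-0.697, -0.117, 0.697, -0.117]
contact_force: [0.2, 0.9, -1.4]
opening: 0.685
```

```bash
python3 s.py; python3 k.py; python3 - <<'E'
from h import *
from m import blobs
# tray outline + pies now (top), ring around can (top)
c=snap("top","top9.png"); hsv=cv2.cvtColor(c["frame"],cv2.COLOR_RGB2HSV)
for n in ("top",):
    m=((hsv[...,1]<60)&(hsv[...,2]>60)).astype(np.uint8)
a,ce,el=blobs(c,(312,204,352,242),lambda h,s,v:(s<70)&(v>80)); print("ring+can blob",a,el,onz(c,el[0],.025).round(4),proj(c,[.492,-.272,.025]))
s=snap("scene","scene9.png"); w=cv2.cvtColor(s["frame"],cv2.COLOR_RGB2HSV)
m=((w[...,0]>105)&(w[...,0]<128)&(w[...,1]>110)).astype(np.uint8); m[:130]=0;m[225:]=0;m[:,:300]=0;m[:,418:]=0
pts=np.argwhere(m)[:,::-1]; 
for d in ((-1,0),(1,0),(0,-1),(0,1)):
    q=pts[np.argmax(pts@np.array(d))]; print("corner",q,onz(s,q,.019).round(3))
E
```

```text
t 25.3 pos [462.74 276.22 116.34] F tool [ 1.29 -0.05 -0.22] T tool [-0.011 -0.002  0.001] go [ 4.66 52.75 15.11] open 0.684
1314 (array([256.44487   , 271.58081055]), (29.842533111572266, 70.32903289794922)) [-0.0288 -0.0096 -0.0134]
can? 298 (array([222.13438988, 260.69024658]), (23.741670608520508, 28.03128433227539)) [ 0.5091 -0.2825  0.06  ]
to free [-0.   -0.03 -0.04] [11.62 -0.03 -0.04]
ring+can blob 369 (array([331.26174164, 223.86530685]), (22.490827560424805, 23.621829986572266)) [ 0.4901 -0.2718  0.025 ] [331.33178992 223.23512887]
corner [310 158] [0.368 0.196 0.019]
corner [415 191] [0.695 0.328 0.019]
corner [361 140] [0.427 0.385 0.019]
corner [360 213] [0.635 0.138 0.019]
```

The weight is still right and the tray corners agree between views. The pie mask failed, perhaps because of shadow, so I'll check it with looser thresholds.

```bash
python3 - <<'E'
from h import *
from m import blobs
s=readout.get_state();p=s["eef_pos"];r=R.from_quat(s["tcp_rot"]); c=snap("wrist","w10.png")
hsv=cv2.cvtColor(c["frame"],cv2.COLOR_RGB2HSV)
print([hsv[v,280].tolist() for v in range(220,370,15)])
for vm in (60,90): 
    a,ce,el=blobs(c,(190,190,370,375),lambda h,s,v:(h>5)&(h<22)&(s>100)&(v>vm)); print(a,el,r.inv().apply(onz(c,el[0],p[2]+.0288)-p).round(4))
E
```

```text
[[120, 5, 107], [14, 140, 95], [14, 145, 135], [15, 139, 139], [14, 143, 136], [14, 144, 135], [12, 154, 81], [14, 144, 133], [14, 145, 132], [14, 143, 134]]
17010 (array([278.9938736 , 327.79296875]), (152.02142333984375, 196.14877319335938)) [-0.0288 -0.0009  0.0125]
15677 (array([279.47740173, 326.63868713]), (150.78724670410156, 193.8105926513672)) [-0.0288 -0.0007  0.0119]
```

It was only shadow: the pie's centre spot is still at row ~310. I'll lower it gently.

Request:
drive_tool --pt "1 0 0 0 0.58" --pt "2 0 0 0 0.58" --pt "2 0 0 0 0.58" --pt "2 0 0 0 0.58" --pt "1.5 0 0 0 0.58" --pt "1 0 0 0 0.58" --pt "0.7 0 0 0 0.58" --pt "0.4 0 0 0 0.58" --pt "0.2 0 0 0 0.58" --pt "0 0 0 0 0.58"

```text
time: 26.55
eef_pos: [0.4629, 0.2768, 0.0086]
tcp_rot: [0.698, 0.117, -0.697, 0.117]
contact_force: [0.5, 0.5, -1.5]
opening: 0.687
```

Request:
drive_tool --pt "0.2 0 0 0 0.58" --pt "0.1 0 0 0 0.58" --pt "0.1 0 0 0 0.58" --pt "0 0 0 0 0.58"

```text
time: 26.95
eef_pos: [0.4626, 0.2767, 0.0043]
tcp_rot: [-0.697, -0.117, 0.697, -0.117]
contact_force: [-0.5, 0.5, -0.9]
opening: 0.69
```

Request:
drive_tool --pt "0.1 0 0 0 0.58" --pt "0.1 0 0 0 0.58" --pt "0 0 0 0 0.58"

```text
time: 27.25
eef_pos: [0.4625, 0.2767, 0.0021]
tcp_rot: [-0.697, -0.117, 0.697, -0.117]
contact_force: [-0.2, 0.1, -1.9]
opening: 0.689
```

```bash
python3 s.py
```

```text
t 27.55 pos [462.61 276.73   2.32] F tool [1.17 0.24 0.21] T tool [ 0.008 -0.    -0.019] go [-6.74 52.78 15.15] open 0.687
```

Request:
drive_tool --pt "0.1 0 0 0 0.58" --pt "0 0 0 0 0.58"

```text
time: 27.75
eef_pos: [0.4625, 0.2767, 0.0012]
tcp_rot: [-0.697, -0.117, 0.697, -0.117]
contact_force: [-0.1, -0.9, -1.7]
opening: 0.682
```

Request:
drive_tool --pt "0.1 0 0 0 0.58" --pt "0 0 0 0 0.58"

```text
time: 27.95
eef_pos: [0.4627, 0.2768, 0.0004]
tcp_rot: [0.697, 0.117, -0.697, 0.117]
contact_force: [0.3, 0.8, -0.5]
opening: 0.689
```

```bash
python3 s.py
```

```text
t 28.25 pos [4.6266e+02 2.7674e+02 3.5000e-01] F tool [1.1  0.02 0.01] T tool [0.002 0.015 0.017] go [-6.95 52.78 15.15] open 0.685
```

Request:
drive_tool --pt "0.1 0 0 0 0.58" --pt "0 0 0 0 0.58" --pt "0 0 0 0 0.58"

```text
time: 28.55
eef_pos: [0.4627, 0.2767, 0.0003]
tcp_rot: [-0.697, -0.117, 0.698, -0.117]
contact_force: [-2.5, -0.9, 5.3]
opening: 0.688
```

```bash
python3 s.py
```

```text
t 28.85 pos [4.6267e+02 2.7674e+02 2.6000e-01] F tool [-5.3   0.74  2.47] T tool [ 0.054 -0.448  0.108] go [-6.93 52.78 15.16] open 0.687
```

The base touched the tray floor at the expected height, with about 6 N. I'll ease off, release, and rise.

Request:
drive_tool --pt "-0.05 0 0 0 0.58" --pt "0 0 0 0 0.75" --pt "0 0 0 0 0.85" --pt "0 0 0 0 0.9" --pt "0 0 0 0 0.9" --pt "-0.5 0 0 0 0.9" --pt "-2 0 0 0 0.9" --pt "-3 0 0 0 0.9" --pt "-4 0 0 0 0.9" --pt "-4 0 0 0 0.9"

```text
time: 29.85
eef_pos: [0.4621, 0.2766, 0.1361]
tcp_rot: [-0.697, -0.117, 0.698, -0.117]
contact_force: [1.1, 0.8, -0.8]
opening: 0.9
```

Request:
drive_tool --pt "0 3.5 3 0 0.9" --pt "0 3.5 3 0 0.9" --pt "0 3.5 3 0 0.9" --pt "0 3.5 2 0 0.9" --pt "0 0 0 0 0.9" --pt "0 0 0 0 0.9"

```text
time: 30.45
eef_pos: [0.4046, 0.108, 0.1354]
tcp_rot: [0.698, 0.116, -0.697, 0.116]
contact_force: [-1.2, 1.6, -0.1]
opening: 0.903
```

```bash
python3 s.py; python3 - <<'E'
from h import *
from m import blobs
pie=lambda h,s,v:(h>8)&(h<20)&(s>125)&(v>110)
for n in ("top","scene"):
    c=snap(n,n+"10.png")
    for nm,q,z in (("pie",[.463,.277,.029],.029),("canring",[.492,-.272,.025],.025)):
        u=proj(c,q).astype(int); w=15 if nm=="pie" else 20
        try:
            a,ce,el=blobs(c,(u[0]-w,u[1]-w,u[0]+w,u[1]+w),pie if nm=="pie" else lambda h,s,v:(s<70)&(v>80)); print(n,nm,u,a,el[0],np.round(el[1],1),onz(c,el[0],z).round(4))
        except Exception as e: print(n,nm,e)
    u=proj(c,[.492,-.272,.06]).astype(int)
    try:
        a,ce,el=blobs(c,(u[0]-12,u[1]-12,u[0]+12,u[1]+12),lambda h,s,v:((h<6)|(h>174))&(s>150)); print(n,"red",a,ce.round(1))
    except Exception as e: print(e)
E
```

```text
t 30.75 pos [404.68 109.19 135.06] F tool [ 0.03 -0.08 -0.24] T tool [-0.003 -0.012 -0.007] go [ 6.49 38.86  4.26] open 0.904
top pie [149 228] 171 [148.29223537 228.75006676] [12.8 17.6] [0.4616 0.2804 0.029 ]
top canring [331 223] 368 [331.2492485  223.90091896] [22.5 23.5] [ 0.4899 -0.2717  0.025 ]
top red 2 [324.  222.5]
scene pie [348 158] 193 [346.69686031 160.35493851] [14.3 16.7] [0.4651 0.2673 0.029 ]
scene canring [222 261] 435 [222.04127884 262.06516838] [24.8 30.5] [ 0.492  -0.2739  0.025 ]
scene red 37 [223.5 263.5]
```

The pie stands on the tray where intended. As a last check I'll compare the ring's outline with what it should be flat on the counter, and check that nothing else moved.

```bash
python3 - <<'E'
from h import *
import pickle
t=np.linspace(0,2*np.pi,180)
for n in ("scene","top"):
    c=snap(n); h=cv2.cvtColor(c["frame"],cv2.COLOR_RGB2HSV).astype(int)
    u=proj(c,[.492,-.272,.025]).astype(int); m=np.zeros(h.shape[:2],bool); w=21
    m[u[1]-w:u[1]+w,u[0]-w:u[0]+w]=True; m&=(h[...,1]<75)&(h[...,2]>70)
    l=cv2.connectedComponentsWithStats(m.astype(np.uint8))[1]; pts=np.argwhere(l==np.bincount(l[l>0]).argmax())[:,::-1]
    print(n,"seen",pts.min(0)-.5,pts.max(0)+.5)
    for z in (0,.005,.01):
        U=np.array([proj(c,[.4919+.0345*np.cos(a),-.272+.0345*np.sin(a),z+k]) for a in t for k in (0,.025)]); print(" ring at",z,U.min(0).round(1),U.max(0).round(1))
    c0=pickle.load(open(n+"0.pkl","rb"))["frame"].astype(int); d=(np.abs(c0-c["frame"]).max(2)>45).astype(np.uint8)
    N,l,s,ce=cv2.connectedComponentsWithStats(d)
    print(" changed",[(s[i,4],ce[i].round().tolist()) for i in range(1,N) if s[i,4]>25])
E
```

```text
scene seen [209.5 246.5] [235.5 276.5]
 ring at 0 [210.  251.3] [235.9 277.2]
 ring at 0.005 [209.7 250.2] [235.7 276.3]
 ring at 0.01 [209.5 249.2] [235.6 275.3]
 changed [(np.int32(7421), [49.0, 64.0]), (np.int32(39), [146.0, 1.0]), (np.int32(1587), [193.0, 31.0]), (np.int32(8546), [268.0, 75.0]), (np.int32(335), [160.0, 44.0]), (np.int32(684), [149.0, 67.0]), (np.int32(161), [216.0, 63.0]), (np.int32(1464), [120.0, 78.0]), (np.int32(1666), [74.0, 113.0]), (np.int32(27), [182.0, 82.0]), (np.int32(40), [155.0, 110.0]), (np.int32(187), [30.0, 149.0]), (np.int32(227), [347.0, 160.0]), (np.int32(1595), [21.0, 196.0]), (np.int32(136), [292.0, 237.0]), (np.int32(38), [232.0, 266.0]), (np.int32(42), [214.0, 269.0])]
top seen [319.5 212.5] [342.5 235.5]
 ring at 0 [319.1 212.1] [342.6 235.6]
 ring at 0.005 [319.3 211.8] [342.9 235.4]
 ring at 0.01 [319.5 211.5] [343.2 235.1]
 changed [(np.int32(69), [262.0, 211.0]), (np.int32(3025), [178.0, 249.0]), (np.int32(26933), [330.0, 365.0]), (np.int32(95), [234.0, 381.0])]
```

```bash
python3 -c "
from plant import sign_off
print(sign_off())"
```

```text
the job is handed in; nothing more can be done
None
```

The pie is on the tray on its base, the ring is around the standing can, and I handed the job in at about 31 s.

**What I did**
- **On the can:** I gripped the ring from outside and lowered it over the red can. Contact came at the height expected for the can against the base, 3 mm below where the lip would have touched. I pressed on, and the base came free with a peak of about 18–20 N.
- **Ring:** I lowered it around the can until its underside was about 13 mm up, then let it drop the rest of the way.
- **To the tray:** I took the base by its edge with 50 N and carried it level. The tool felt 1.4 N, the weight of base and pie. I set it down with about 6 N and moved clear.

**Last checks**
- **Pie:** the top camera puts it at (0.462, 0.280) and the scene camera at (0.465, 0.267), for a target of (0.463, 0.277). The 1.3 cm gap is mostly in y. I think it comes from shadow, and either point is well inside the free space.
- **Ring:** its outline in both views matches a ring lying level on the counter around the can, within about a pixel (0–4 mm in height).
- **Everything else:** compared with the first images, the only changes are the arm and its shadow, where the tin stood, the can, and the new pie.

**What was not ideal**
- **Palm touched the pie:** while I was lowering the ring, the gripper's palm pressed on the pie's top with about 12 N for roughly half a second, which I had not expected. I backed off, and the pie looked unchanged afterwards.
- **Final check by numbers only:** I had used up the picture views, so I checked the finished state from measurements instead of looking at an image.

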